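# Pack the titration kit into its fitted carrier

## Task

Pack the field titration kit into its carrier: set the amber dropper bottle, the larger of the two conical flasks, the smaller of the two beakers and the blue pipette bulb upright, each fully down in the grey pocket made for it (bottle in the narrowest, flask in the tall broad collar, beaker in the low broad ring, bulb in the small shallow dish). The smaller flask and the larger beaker belong to the bench: leave them standing where they are. Nothing may be knocked over, and lower the pieces into their pockets rather than slamming or dropping them in.

Things in the scene. Friction and masses are not known exactly. Their poses are not given: they have to be found in the camera images.
- dropper_bottle_mid (a point): Amber glass dropper bottle with black cap and teat, 35 mm diameter, 98 mm high, about 70 g. Point on its axis half-way up (49 mm above its underside); z up. The firm body, to be gripped, reaches from the underside to 64 mm and is 35 mm wide; the cap above it is narrower.
- beaker_tray_mid (a point): The smaller of the two clear glass beakers: 62 mm wide at the rim, 60 mm high, about 50 g, open at the top. Point on its axis half-way up (30 mm above its underside); z up. Grip it from outside, 59 to 62 mm wide, with the fingertips no lower than 20 mm above its underside, so that they clear the pocket's rim.
- flask_125_mid (a point): The larger of the two clear conical flasks, with a little pale contents: 67 mm wide at the base, 112 mm high, about 80 g. Point on its axis half-way up (56 mm above its underside); z up. To the gripper it is a plain cone, 39 mm wide 90 mm above its underside and 33 mm at the rim; grip it round the neck about there.
- pipette_bulb_mid (a point): Blue rubber pipette bulb, a ball with a neck on top, 80 mm high, about 40 g; it is widest, 56 mm, 21 mm above its underside and stands on a flat 36 mm wide. Point on its axis half-way up (40 mm above its underside); z up. Grip across the ball with the fingertips no lower than 12 mm above its underside, so that they clear the pocket's rim.
- flask_50_mid (a point): The smaller clear conical flask, empty: 51 mm wide at the base, 85 mm high. Not part of the kit. Point on its axis half-way up (42.5 mm above its underside); z up.
- beaker_250_mid (a point): The larger clear glass beaker: 72 mm wide, 95 mm high. Not part of the kit. Point on its axis half-way up (47.5 mm above its underside); z up. (Bystander to keep clear of: a beige pipette washer, 0.42 m tall, stands behind the loose things at x 0.65 to 0.85, y 0.15 to 0.35.)
- pocket_narrow: Grey round pocket with the narrowest bore (41 mm), for the dropper bottle; rim 26 mm above its origin. Fixed in the white carrier, one of four pockets in a square, 100 mm apart, in any order. Origin: centre of its underside, 5 mm above the worktop, z up; inner floor 4 mm higher. Round bore, then a funnel widening by 8 mm all round to the rim. Bottle seated: its mid point 53 mm above this origin.
- pocket_broad: Grey round pocket that is broad but low (rim 20 mm above its origin), with a 66 mm bore for the smaller beaker. Fixed in the white carrier, one of four pockets in a square, 100 mm apart, in any order. Origin: centre of its underside, 5 mm above the worktop, z up; inner floor 4 mm higher. Round bore, then a funnel widening by 8 mm all round to the rim. Beaker seated: its mid point 34 mm above this origin. Carrier bails: 55 mm high.
- pocket_deep: Grey round pocket that is the tallest (rim 42 mm above its origin), a broad collar with a 73 mm bore for the larger flask. Fixed in the white carrier, one of four pockets in a square, 100 mm apart, in any order. Origin: centre of its underside, 5 mm above the worktop, z up; inner floor 4 mm higher. Round bore, then a funnel widening by 8 mm all round to the rim. Flask seated: its mid point 60 mm above this origin.
- pocket_dish: Grey round pocket that is the lowest (rim 14 mm above its origin), a small shallow dish with a 48 mm bore for the pipette bulb. Fixed in the white carrier, one of four pockets in a square, 100 mm apart, in any order. Origin: centre of its underside, 5 mm above the worktop, z up; inner floor 4 mm higher. Round bore, then a funnel widening by 8 mm all round to the rim. Bulb seated: its mid point 44 mm above this origin. Carrier: 212 mm square, rim 26 mm.
Things that resemble listed ones, but are neither listed nor needed, are in the scene too. Leave any pink or turquoise look-alike of the part that bears dropper_bottle_mid alone. What is shaped like the part that bears flask_50_mid but pink is not meant.

How it is judged:
By the outcome, as a careful person would: the job done as asked, in the order asked, and still so for the second after the job is handed in, with the robot touching nothing.
It also fails if it takes over 99 s, if anything falls off the work surface, if the arm or the gripper's body presses on something with over 40 N, if the wrist force passes 120 N, or if a joint passes its speed limit or range.

## Robot

A 6-joint arm with a two-finger parallel gripper is mounted at the origin on a cart in front of the work surface, level with it; the furniture and walls round the work are solid. World frame = base frame: x ahead of the robot, y to its left, z up, the work surface at z = 0. Lengths are in m, angles in rad, forces in N, time in s.
With the tool pointing down it reaches from about 0.35 to 0.725 m from the base axis. Payload 6 kg.
Tool frame: the origin (TCP) lies on the centre line of the jaws, within the pads' length; the fingertips stand 22 mm ahead of it and the grasp point (between the pads) lies 3 mm ahead of it (tips_ahead is the distance from the TCP to the fingertips, in m); z points along the fingers, y is the line along which they close (so a half turn about z gives the same grasp; the last joint's range is limited). The gripper opens to 85 mm and grips with 20 to 120 N. Pads are 22 mm wide; open, the fingers measure 114 mm over their backs; the gripper's body (76 mm by 85 mm) begins 54 mm behind the grasp point. The pads swing forward as they close: fully open they stand 13 mm farther back than shut.
Start: joints at [1.534, 0.04, 0.085, 0, -1.615, -0.334], TCP at [0.217, 0.559, 0.253] pointing down, gripper open.
Joint ranges: [-2.56, 2.56], [-1.29, 2.01], [-1.08, 1.49], [-3.29, 1.98], [-2.81, -0.18], [-2.99, 2.99]. Speed limits (rad/s): [2.57, 2.57, 3.01, 3.14, 3.14, 3.14].

## Interface

Orientations are given as [roll, pitch, yaw] about the fixed x, y, z axes, in that order (R = Rz(yaw) Ry(pitch) Rx(roll)).
In Python, from rig import get_state, camera, camera_info, finish_job, search_frame, regions_of, place_of, tips_ahead gives the robot as it stands.
- The arm moves only by the tool drive_tool, never from a script. Its argument "series" is a list that holds one entry, the list of rows, each a list of 7 numbers: the shift along the world's x, y, z as a fraction of full scale, then the turn, a rotation vector about the world's x, y, z as a fraction of full scale, then the opening, from -1 (shut) to 1 (fully open). In form: [[[x, y, z, ax, ay, az, jaw], ...]]. A call has 1 to 20 rows; each row is the pose to reach, as a shift and turn from the pose commanded when the call began, turning the shorter way round; what a row does not reach only later rows make up. Full scale, the value 1, is 600 mm for a shift and pi rad for a turn. A row lasts 1/8 s, in which the tool goes at most 62.5 mm and 10.7 degrees, less where a joint would pass 70% of its speed; a pose out of reach is approached as far as the arm can. A call with a number of a shift or a turn outside -1 to 1 is refused whole. A call with a gripper value outside its range is refused whole. The fingers move at their own pace and stop on an object; "newtons" is the grip in N (left out, the last holds). Time passes only in rows, so rows that repeat a pose let the fingers close. It gives the time, the measured TCP pose, the force, the opening and the grip force at its end, in the units of the state.
- get_state(): the state, without advancing time (a new reading comes with each control period).
- camera(name): name is "side" or "top"; returns the picture (384x512x3 uint8, blue, green, red); there is no depth.
- camera_info(name): a dict with "fov_y" (degrees; the focal length in pixels is half the picture's height over the tangent of half this angle, whatever the lens; pixels are square), "cx", "cy" (the principal point, pixels), "eye" and "orientation" of the camera in the world. Camera axes: x right, y down, z forward; pixel columns grow to the right and rows downward; lengths in m; the calibration is good to about 2 mm. A picture is of the moment at which its call begins. camera_info takes no time and is no camera call.
- finish_job(): hands the job in; it is judged then, once.
Trained networks look in the newest picture that a camera, given by its name, has taken for a name from the list of things; names that differ only in an ending like _2 or _b are one class to them, and where a whole thing is asked for, a point or a joint stands for the part that bears it (a point fixed in the world has none). Each returns a list of dicts, best first, with "confidence" (0 to 1); they miss things now and then, are a little off and sometimes report something else, mostly with a low value. They report only what shows in the picture. A call takes as long as a camera call. They do not tell look-alikes from the thing itself.
- search_frame(camera, target): "position" ([column, row] in pixels, amid what is visible of it).
- regions_of(camera, target): "pixels" (384x512 bool, what is visible of it) and "position" ([column, row] in pixels, amid what is visible of it).
- place_of(camera, target): "position" ([column, row] in pixels: a listed point, or the origin of a listed thing).
The state is a dict: "t": time; "q": joint angles; "joint_vel": joint speeds; "tau": joint torques, N m; "ee_pos": TCP position; "orientation": TCP orientation; "wrist_force": force on the tool from outside, world axes, zero at the start; "ft_torque": the same for the moment, N m; "width": finger opening in m; "grasp_force": force on a finger pad.
Only numpy, scipy, OpenCV 4.12 (cv2) and the standard library are available. Lean on these libraries where they do the work, as an engineer would, in place of code of your own. Each camera call takes 0.05 s, during which the arm holds its last target. There are 200 camera calls.

## Working session

There is one attempt and no reset: what is moved stays moved. The work goes in short steps, Python scripts to look and compute and a tool call to move; the robot and the scene stay as the last step left them, time stands still between calls to the robot, and variables do not carry over. Pictures are saved under pics/ and viewed, at most 16 in all, crops included, and the job is handed in when it is done.

Besides the shell and the picture viewer there is one more tool, called after ">>>" in YAML: its name, and indented under it one key for each argument. drive_tool: Moves the arm, as the interface text tells. Its arguments: {"type":"object","properties":{"series":{"type":"array"},"newtons":{"type":"number"}},"required":["series"]}

```bash
mkdir -p pics
cat > h.py <<'E'
import numpy as np, cv2
from rig import *
from scipy.spatial.transform import Rotation as R
def cam(n):
    i=camera_info(n); o=np.array(i["orientation"],float)
    M=o if o.shape==(3,3) else (R.from_quat(o).as_matrix() if o.size==4 else R.from_euler('xyz',o).as_matrix())
    return 192/np.tan(np.radians(i["fov_y"])/2),i["cx"],i["cy"],np.array(i["eye"]),M
def ray(n,p):
    f,cx,cy,e,M=cam(n); return e,M@np.array([(p[0]-cx)/f,(p[1]-cy)/f,1])
def atz(n,p,z):
    e,d=ray(n,p); return e+d*(z-e[2])/d[2]
def proj(n,X):
    f,cx,cy,e,M=cam(n); c=M.T@(np.array(X)-e); return np.array([cx+f*c[0]/c[2],cy+f*c[1]/c[2]])
E
python3 - <<'E'
from h import *
for n in ("side","top"):
    im=camera(n); cv2.imwrite(f"pics/{n}0.png",cv2.resize(im,(800,600),interpolation=cv2.INTER_CUBIC)); print(n,camera_info(n))
Z=dict(dropper_bottle_mid=.049,beaker_tray_mid=.03,flask_125_mid=.056,pipette_bulb_mid=.04,flask_50_mid=.0425,beaker_250_mid=.0475,pocket_narrow=.005,pocket_broad=.005,pocket_deep=.005,pocket_dish=.005)
for n in ("top","side"):
  for k,z in Z.items():
    for r in place_of(n,k):
        if r["confidence"]>.2: print(n,k,round(r["confidence"],2),np.round(r["position"]),np.round(atz(n,r["position"],z),3))
E
```

```text
side {'fov_y': 51.701000855517385, 'cx': 253.3561386997856, 'cy': 187.30287462236518, 'eye': array([0.51363117, 0.79862709, 0.72303285]), 'orientation': array([-2.26658486, -0.02109643, -3.07877651])}
top {'fov_y': 45.6201210076661, 'cx': 249.77418508315336, 'cy': 201.25864140077508, 'eye': array([ 0.4592885 , -0.00922156,  1.16544032]), 'orientation': array([-3.06269894e+00, -1.10982077e-03, -1.59180521e+00])}
top dropper_bottle_mid 0.67 [135. 249.] [0.436 0.268 0.049]
top dropper_bottle_mid 0.64 [256. 146.] [ 0.685 -0.031  0.049]
top beaker_tray_mid 0.81 [216. 149.] [0.683 0.07  0.03 ]
top pipette_bulb_mid 0.94 [230. 191.] [0.575 0.037 0.04 ]
top flask_50_mid 0.74 [268. 210.] [ 0.525 -0.056  0.042]
top flask_50_mid 0.72 [236. 252.] [0.424 0.025 0.042]
top beaker_250_mid 0.74 [186. 247.] [0.439 0.145 0.048]
top pocket_narrow 0.82 [354. 237.] [ 0.455 -0.274  0.005]
top pocket_deep 0.93 [314. 200.] [ 0.55  -0.176  0.005]
top pocket_dish 0.78 [351. 195.] [ 0.561 -0.27   0.005]
side dropper_bottle_mid 0.84 [299. 275.] [0.436 0.271 0.049]
side dropper_bottle_mid 0.62 [207. 182.] [ 0.675 -0.02   0.049]
side dropper_bottle_mid 0.5 [233. 176.] [ 0.61  -0.049  0.049]
side beaker_tray_mid 0.92 [198. 213.] [0.683 0.083 0.03 ]
side flask_125_mid 0.84 [242. 283.] [0.553 0.306 0.056]
side pipette_bulb_mid 0.63 [244. 201.] [0.571 0.037 0.04 ]
side flask_50_mid 0.74 [298. 201.] [0.431 0.031 0.042]
side flask_50_mid 0.74 [267. 181.] [ 0.514 -0.045  0.042]
side beaker_250_mid 0.71 [299. 236.] [0.434 0.158 0.047]
side pocket_narrow 0.8 [290. 144.] [ 0.448 -0.291  0.005]
side pocket_broad 0.87 [288. 168.] [ 0.455 -0.162  0.005]
side pocket_deep 0.88 [256. 162.] [ 0.552 -0.183  0.005]
side pocket_dish 0.62 [258. 146.] [ 0.552 -0.267  0.005]
```

View pics/top0.png

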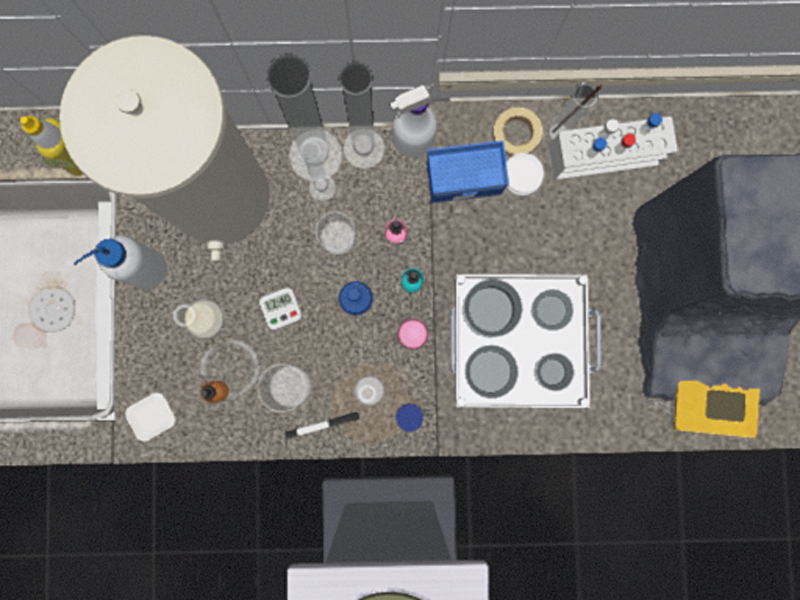

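View pics/side0.png

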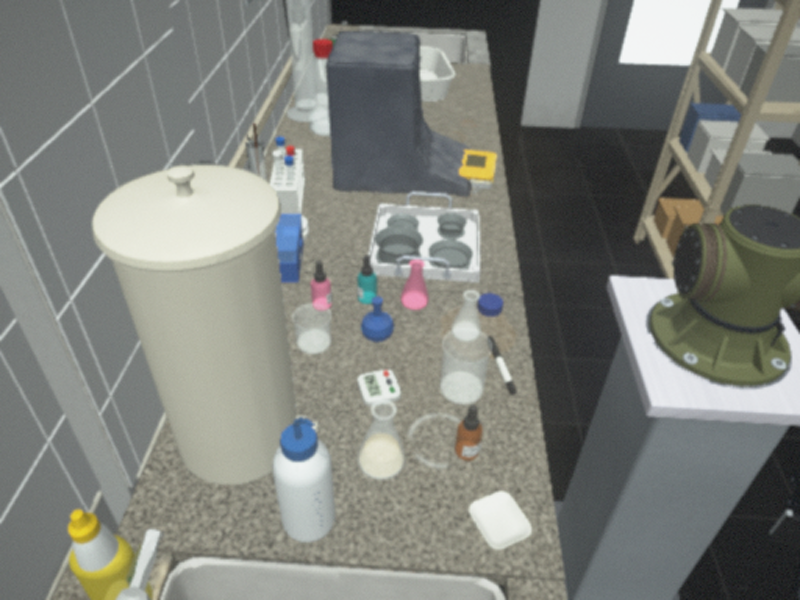

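The top view shows these, in 800 px picture coordinates:
- **Bottles:** amber at (213,390); pink (396,232) and turquoise (412,281) are look-alikes.
- **Flasks:** large, with pale contents, at (203,318); small clear at (368,390); pink at (412,333).
- **Beakers:** small at (336,233), large at (284,387).
- **Bulb:** at (355,297), with a flat blue disc at (409,417) that isn't the bulb.
- **Carrier pockets:** deep top left, dish top right, broad bottom left, narrow bottom right.

Amber, the one with pale contents, the narrower low beaker and the ball with a neck fit the descriptions. I'll refine the positions and confirm in one crop.

Run:
```python
from h import *
from scipy.optimize import least_squares
guess=dict(dropper_bottle_mid=(.436,.27,.049),beaker_tray_mid=(.683,.076,.03),flask_125_mid=(.553,.306,.056),pipette_bulb_mid=(.573,.037,.04),pocket_narrow=(.452,-.28,.005),pocket_broad=(.455,-.17,.005),pocket_deep=(.551,-.18,.005),pocket_dish=(.557,-.268,.005),flask_50_mid=(.43,.028,.0425),beaker_250_mid=(.436,.15,.0475))
obs={k:[] for k in guess}; ims={}
for rep in range(2):
  for n in ("top","side"):
    ims[n]=camera(n)
    for k,g in guess.items():
      p0=proj(n,g)
      for r in place_of(n,k):
        if np.hypot(*(np.array(r["position"])-p0))<14: obs[k].append((n,np.array(r["position"]),round(r["confidence"],2))); break
for k,g in guess.items():
  o=obs[k]
  if not o: print(k,"none"); continue
  f=lambda v:np.concatenate([proj(n,(v[0],v[1],g[2]))-p for n,p,_ in o])
  s=least_squares(f,g[:2],loss='soft_l1')
  f3=lambda v:np.concatenate([proj(n,v)-p for n,p,_ in o]); s3=least_squares(f3,g,loss='soft_l1')
  print(k,np.round(s.x,4),"free z",np.round(s3.x,3),"each",[(n,np.round(atz(n,p,g[2])[:2],3).tolist(),c) for n,p,c in o])
P={"pocket_broad":0,"pocket_deep":0,"pocket_narrow":0,"pocket_dish":0}
loc=dict(pocket_broad=(-.05,.05),pocket_deep=(.05,.05),pocket_narrow=(-.05,-.05),pocket_dish=(.05,-.05))
def pos(v,k):
  c,s=np.cos(v[2]),np.sin(v[2]); a,b=loc[k]; return (v[0]+c*a-s*b,v[1]+s*a+c*b,.005)
s=least_squares(lambda v:np.concatenate([proj(n,pos(v,k))-p for k in loc for n,p,_ in obs[k]]),(.504,-.224,0),loss='soft_l1')
print("carrier",np.round(s.x,4)); [print(k,np.round(pos(s.x,k),4)) for k in loc]
im=ims["top"].copy()
a=cv2.resize(im[135:275,110:400],(800,386),interpolation=cv2.INTER_CUBIC)
for k in loc:
  p=(proj("top",pos(s.x,k))-[110,135])*800/290; cv2.circle(a,tuple(int(x) for x in p),3,(0,0,255),-1)
cv2.imwrite("pics/crop1.png",a)
st=get_state(); print(st)
```

```text
dropper_bottle_mid [0.4386 0.2736] free z [0.439 0.275 0.054] each [('top', [0.442, 0.275], 0.7), ('side', [0.436, 0.271], 0.77), ('top', [0.432, 0.278], 0.48), ('side', [0.441, 0.27], 0.93)]
beaker_tray_mid [0.6811 0.0706] free z [0.683 0.067 0.02 ] each [('top', [0.682, 0.07], 0.56), ('side', [0.681, 0.079], 0.81), ('top', [0.682, 0.064], 0.56), ('side', [0.673, 0.077], 0.65)]
flask_125_mid [0.5495 0.2919] free z [0.55  0.292 0.055] each [('top', [0.543, 0.29], 0.6), ('side', [0.551, 0.289], 0.91), ('top', [0.553, 0.293], 0.6), ('side', [0.549, 0.295], 0.94)]
pipette_bulb_mid [0.5765 0.0406] free z [0.576 0.041 0.042] each [('top', [0.576, 0.041], 0.56), ('side', [0.577, 0.038], 0.66), ('top', [0.576, 0.041], 0.71), ('side', [0.577, 0.04], 0.64)]
pocket_narrow [ 0.4499 -0.2781] free z [ 0.45  -0.278  0.004] each [('top', [0.45, -0.277], 0.86), ('side', [0.45, -0.292], 0.56), ('top', [0.45, -0.279], 0.88), ('side', [0.45, -0.261], 0.72)]
pocket_broad [ 0.4496 -0.1757] free z [ 0.45  -0.174  0.008] each [('top', [0.446, -0.174], 0.66), ('side', [0.45, -0.178], 0.79), ('top', [0.455, 
[... 976 characters left out ...]
dish [ 0.5521 -0.2761  0.005 ]
{'t': 3.3, 'q': array([ 1.53365181e+00,  4.02328239e-02,  8.48103507e-02, -2.23644392e-05,
       -1.61552917e+00, -3.33690675e-01]), 'joint_vel': array([-0.00106592, -0.00105911,  0.00072206,  0.00237974,  0.00078985,
        0.000592  ]), 'tau': array([ 4.04217171e-04, -3.67917466e+01,  3.47445667e+01,  6.93322778e+00,
       -8.31123380e-04,  3.25447296e-07]), 'ee_pos': array([0.2174091 , 0.55919877, 0.25324391]), 'orientation': array([ 3.14143858e+00, -2.97626394e-05, -3.70834192e-01]), 'wrist_force': array([ 0.06415054, -0.62891242, -0.31849599]), 'ft_torque': array([ 0.00092063, -0.02526825,  0.00314506]), 'grasp_force': 0.0, 'width': 0.08524370392760854}
```

View pics/crop1.png

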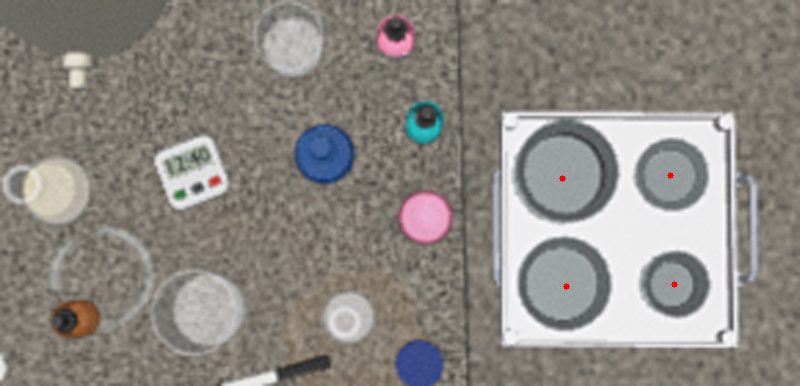

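The crop shows the amber bottle (75,319), the flask with pale contents (55,190), the small beaker (290,40) and the bulb (324,153). They match the descriptions, and the fitted pocket centres sit on the floors. I'll start with the bottle.

>>> drive_tool:
  series:
    - [[0.369, -0.476, 0, 0, 0, 0.118, 1], [0.369, -0.476, 0, 0, 0, 0.118, 1], [0.369, -0.476, 0, 0, 0, 0.118, 1], [0.369, -0.476, 0, 0, 0, 0.118, 1], [0.369, -0.476, 0, 0, 0, 0.118, 1], [0.369, -0.476, 0, 0, 0, 0.118, 1], [0.369, -0.476, -0.05, 0, 0, 0.118, 1], [0.369, -0.476, -0.1, 0, 0, 0.118, 1], [0.369, -0.476, -0.15, 0, 0, 0.118, 1], [0.369, -0.476, -0.15, 0, 0, 0.118, 1]]

```text
t: 4.55
ee_pos: [0.4379, 0.2727, 0.161]
orientation: [3.138, 0.003, -0.0]
wrist_force: [0.5, -0.1, -0.2]
width: 0.0854
grasp_force: 0.0
```

Run:
```python
from h import *
import rig
print(tips_ahead() if callable(tips_ahead) else tips_ahead)
im=camera("side"); cv2.imwrite("pics/s1.png",cv2.resize(im[170:350,220:420],(800,600)*1 if 0 else (667,600),interpolation=cv2.INTER_CUBIC))
s=get_state();print(s["ee_pos"],s["q"],s["orientation"],s["t"])
```

```text
0.022
[0.43872246 0.27326288 0.1632532 ] [ 9.47412319e-01 -1.75313174e-01 -2.83838305e-01  5.42127762e-04
 -1.46360809e+00  6.23289799e-01] [ 3.14019255e+00  3.42771320e-04 -3.60892722e-05] 4.6
```

View pics/s1.png

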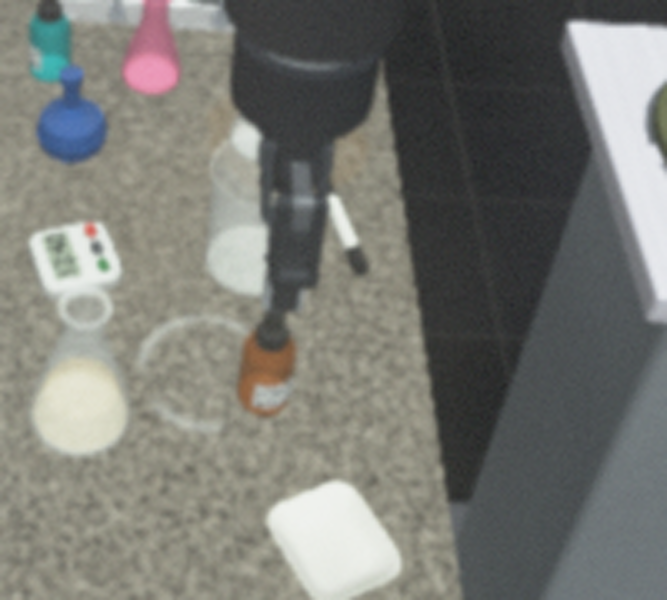

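The tool hovers over the amber bottle (268,370 in the crop) and is laterally in line with it. I'll descend and grip.

>>> drive_tool:
  series:
    - [[0, 0, -0.06, 0, 0, 0, 1], [0, 0, -0.12, 0, 0, 0, 1], [0, 0, -0.16, 0, 0, 0, 1], [0, 0, -0.187, 0, 0, 0, 1], [0, 0, -0.187, 0, 0, 0, 1], [0, 0, -0.187, 0, 0, 0, -1], [0, 0, -0.187, 0, 0, 0, -1], [0, 0, -0.187, 0, 0, 0, -1], [0, 0, -0.187, 0, 0, 0, -1], [0, 0, -0.187, 0, 0, 0, -1], [0, 0, -0.187, 0, 0, 0, -1], [0, 0, -0.187, 0, 0, 0, -1], [0, 0, -0.187, 0, 0, 0, -1]]
  newtons: 30

```text
t: 6.22
ee_pos: [0.4392, 0.2738, 0.052]
orientation: [-3.141, -0.001, 0.0]
wrist_force: [-1.8, -0.8, 5.3]
width: 0.0339
grasp_force: 29.5
```

>>> drive_tool:
  series:
    - [[0, 0, 0.05, 0, 0, 0, -1], [0, 0, 0.15, 0, 0, 0, -1], [0, 0, 0.25, 0, 0, 0, -1], [0, -0.05, 0.3, 0, 0, 0, -1], [0.022, -0.15, 0.3, 0, 0, 0, -1], [0.022, -0.25, 0.3, 0, 0, 0, -1], [0.022, -0.35, 0.3, 0, 0, 0, -1], [0.022, -0.45, 0.3, 0, 0, 0, -1], [0.022, -0.55, 0.3, 0, 0, 0, -1], [0.022, -0.65, 0.3, 0, 0, 0, -1], [0.022, -0.75, 0.3, 0, 0, 0, -1], [0.022, -0.85, 0.3, 0, 0, 0, -1], [0.022, -0.916, 0.3, 0, 0, 0, -1], [0.022, -0.916, 0.25, 0, 0, 0, -1], [0.022, -0.916, 0.2, 0, 0, 0, -1], [0.022, -0.916, 0.15, 0, 0, 0, -1], [0.022, -0.916, 0.12, 0, 0, 0, -1], [0.022, -0.916, 0.12, 0, 0, 0, -1]]

```text
t: 8.48
ee_pos: [0.4514, -0.2757, 0.1217]
orientation: [-3.141, 0.003, -0.0]
wrist_force: [-1.3, -0.1, 0.1]
width: 0.034
grasp_force: 29.6
```

```bash
cat > chk.py <<'E'
import sys
from h import *
# where is held thing `k` (mid z) : rel to expected xy
k,z,x,y=sys.argv[1],*map(float,sys.argv[2:5])
for n in ("top","side"):
    im=camera(n); cv2.imwrite(f"pics/_{n}.png",im)
    p0=proj(n,(x,y,z))
    for r in place_of(n,k):
        if np.hypot(*(np.array(r["position"])-p0))<25: print(n,round(r["confidence"],2),np.round(np.array(r["position"])-p0,1),np.round(atz(n,r["position"],z)[:2]-[x,y],3))
s=get_state();print(s["t"],np.round(s["ee_pos"],4),s["width"],np.round(s["orientation"],3),np.round(s["q"],2),np.round(s["wrist_force"],1))
E
python3 chk.py dropper_bottle_mid 0.122 .452 -.276
python3 -c "
import cv2
a=cv2.imread('pics/_side.png');cv2.imwrite('pics/s2.png',cv2.resize(a[70:220,180:380],(800,600),interpolation=2))"
```

```text
side 0.6 [-2.7  0.2] [0.008 0.002]
8.675 [ 0.4527 -0.2762  0.1247] 0.03371889868264157 [ 3.141e+00 -2.000e-03  0.000e+00] [-0.17 -0.13 -0.31  0.   -1.38  1.74] [ 0.2  0.9 -0.6]
```

View pics/s2.png

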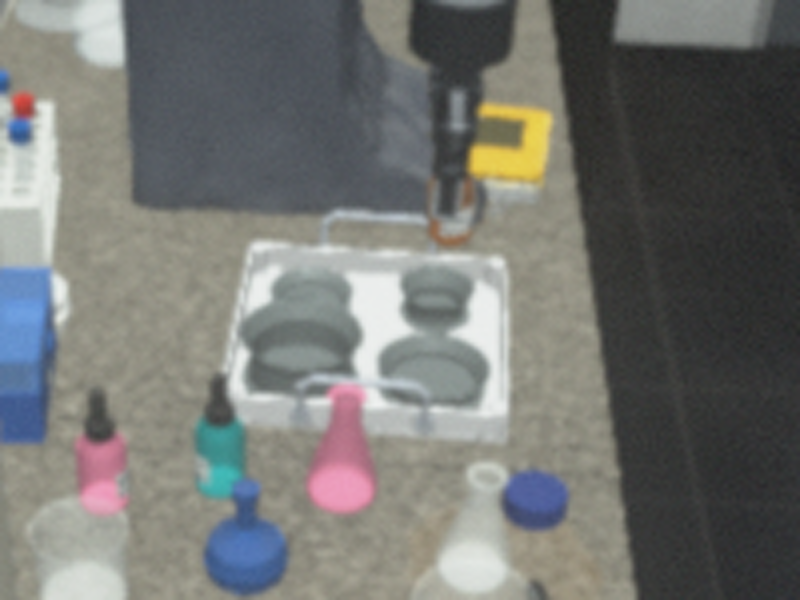

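The bottle hangs centred in the fingers at (450,210), above the narrow pocket. I'll lower it.

>>> drive_tool:
  series:
    - [[0, 0, -0.03, 0, 0, 0, -1], [0, 0, -0.05, 0, 0, 0, -1], [0, 0, -0.065, 0, 0, 0, -1], [0, 0, -0.078, 0, 0, 0, -1], [0, 0, -0.088, 0, 0, 0, -1], [0, 0, -0.095, 0, 0, 0, -1], [0, 0, -0.1, 0, 0, 0, -1], [0, 0, -0.104, 0, 0, 0, -1], [0, 0, -0.104, 0, 0, 0, -1], [0, 0, -0.104, 0, 0, 0, -1]]

```text
t: 9.93
ee_pos: [0.4572, -0.2753, 0.0661]
orientation: [3.14, -0.013, 0.002]
wrist_force: [5.0, 11.5, 16.5]
width: 0.0337
grasp_force: 28.1
```

The bottle is riding on the funnel, which pushes it towards +x and +y. I'll lift slightly, shift and lower again.

>>> drive_tool:
  series:
    - [[0, 0, 0.02, 0, 0, 0, -1], [0.008, 0.007, 0.02, 0, 0, 0, -1], [0.008, 0.007, 0.02, 0, 0, 0, -1]]

```text
t: 10.3
ee_pos: [0.4565, -0.2716, 0.0717]
orientation: [-3.141, 0.002, -0.0]
wrist_force: [-0.8, 0.7, -0.5]
width: 0.033
grasp_force: 29.7
```

```bash
python3 chk.py dropper_bottle_mid 0.068 .457 -.272
python3 -c "
import cv2
a=cv2.imread('pics/_side.png')[90:190,220:350];b=cv2.imread('pics/_top.png')[170:270,290:400]
cv2.imwrite('pics/s3.png',cv2.hconcat([cv2.resize(a,(420,323),interpolation=2),cv2.resize(b,(355,323),interpolation=2)]))"
```

```text
side 0.41 [-2.4  2.4] [0.008 0.015]
10.5 [ 0.4563 -0.2718  0.0719] 0.03316235924343868 [-3.141e+00  1.000e-03 -0.000e+00] [-0.16 -0.09 -0.37  0.   -1.29  1.73] [ 0.3  0.  -0.2]
```

View pics/s3.png

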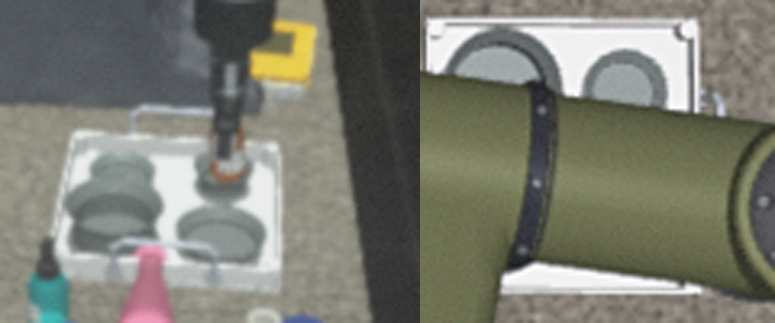

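The bottle is slightly right (−x) of the pocket centre: 227 against 222 in the left crop. I'll shift about 2 mm more in +x and lower.

>>> drive_tool:
  series:
    - [[0.003, 0.0, 0, 0, 0, 0, -1], [0.003, 0, -0.006, 0, 0, 0, -1], [0.003, 0, -0.011, 0, 0, 0, -1], [0.003, 0, -0.015, 0, 0, 0, -1], [0.003, 0, -0.018, 0, 0, 0, -1], [0.003, 0, -0.021, 0, 0, 0, -1], [0.003, 0, -0.021, 0, 0, 0, -1]]

```text
t: 11.38
ee_pos: [0.4587, -0.2719, 0.0605]
orientation: [3.141, -0.0, 0.0]
wrist_force: [-0.5, 0.7, 1.8]
width: 0.0333
grasp_force: 30.0
```

It slid in freely. I'll make the last millimetre and release.

>>> drive_tool:
  series:
    - [[0, 0, -0.002, 0, 0, 0, -1], [0, 0, -0.002, 0, 0, 0, -1], [0, 0, -0.002, 0, 0, 0, 0.3], [0, 0, -0.002, 0, 0, 0, 0.3], [0, 0, -0.002, 0, 0, 0, 0.3], [0, 0, -0.002, 0, 0, 0, 0.3], [0, 0, 0.05, 0, 0, 0, 0.3], [0, 0, 0.15, 0, 0, 0, 0.3], [0, 0, 0.25, 0, 0, 0, 1], [0, 0, 0.3, 0, 0, 0, 1]]

```text
t: 12.62
ee_pos: [0.4592, -0.2723, 0.2443]
orientation: [3.14, -0.005, -0.0]
wrist_force: [-0.4, 1.1, 0.1]
width: 0.0852
grasp_force: 0.0
```

>>> drive_tool:
  series:
    - [[0, 0.1, 0, 0, 0, 0, 1], [0.02, 0.2, 0, 0, 0, 0, 1], [0.04, 0.3, 0, 0, 0, 0, 1], [0.06, 0.4, 0, 0, 0, 0, 1], [0.08, 0.5, 0, 0, 0, 0, 1], [0.1, 0.6, 0, 0, 0, 0, 1], [0.12, 0.7, 0, 0, 0, 0, 1], [0.14, 0.8, 0, 0, 0, 0, 1], [0.1515, 0.9, 0, 0, 0, 0, 1], [0.1515, 0.94, 0, 0, 0, 0, 1], [0.1515, 0.94, -0.03, 0, 0, 0, 1], [0.1515, 0.94, -0.03, 0, 0, 0, 1]]

```text
t: 14.12
ee_pos: [0.5488, 0.2911, 0.2198]
orientation: [3.139, 0.003, -0.001]
wrist_force: [-0.4, -0.0, -0.5]
width: 0.0855
grasp_force: 0.0
```

```bash
python3 chk.py flask_125_mid .056 .5495 .292
python3 - <<'E'
from h import *
from scipy.optimize import least_squares
loc=dict(pocket_broad=(-.05,.05),pocket_deep=(.05,.05),pocket_narrow=(-.05,-.05),pocket_dish=(.05,-.05))
ctr=(.504,-.226)
o=[]
for rep in range(2):
 for n in ("top","side"):
  camera(n)
  for k,(a,b) in loc.items():
    p0=proj(n,(ctr[0]+a,ctr[1]+b,.005))
    for r in place_of(n,k):
      if np.hypot(*(r["position"]-p0))<12: o.append((n,k,np.array(r["position"])));break
  for r in place_of(n,"dropper_bottle_mid"):
    if np.hypot(*(r["position"]-proj(n,(.455,-.274,.058))))<25: print("bottle",n,round(r["confidence"],2),np.round(atz(n,r["position"],.058),3))
def pos(v,k):
  c,s=np.cos(v[2]),np.sin(v[2]); a,b=loc[k]; return (v[0]+c*a-s*b,v[1]+s*a+c*b,.005)
for sel in (("top",),("side",),("top","side")):
  s=least_squares(lambda v:np.concatenate([proj(n,pos(v,k))-p for n,k,p in o if n in sel]),(*ctr,0),loss='soft_l1'); print(sel,np.round(s.x,4))
a=cv2.imread('pics/_side.png')[90:330,190:350];b=cv2.imread('pics/_top.png')[170:270,290:400]
cv2.imwrite('pics/s4.png',cv2.hconcat([cv2.resize(a,(360,540),interpolation=2),cv2.resize(cv2.copyMakeBorder(b,0,50,0,0,0),(396,540),interpolation=2)]))
E
```

```text
top 0.64 [3.4 2.3] [-0.006 -0.008]
side 0.7 [-0.2  0.1] [0. 0.]
14.325 [0.5499 0.2912 0.2231] 0.08529174814231406 [-3.141e+00 -1.000e-03 -1.000e-03] [ 0.81  0.1   0.09  0.   -1.56  0.76] [ 0.4 -0.4  0.1]
bottle top 0.68 [ 0.453 -0.275  0.058]
bottle side 0.49 [ 0.45  -0.266  0.058]
bottle top 0.69 [ 0.45  -0.267  0.058]
bottle side 0.59 [ 0.452 -0.274  0.058]
('top',) [ 0.5024 -0.2241  0.0011]
('side',) [ 0.5022 -0.2393 -0.0847]
('top', 'side') [ 0.5026 -0.2247 -0.0088]
```

View pics/s4.png

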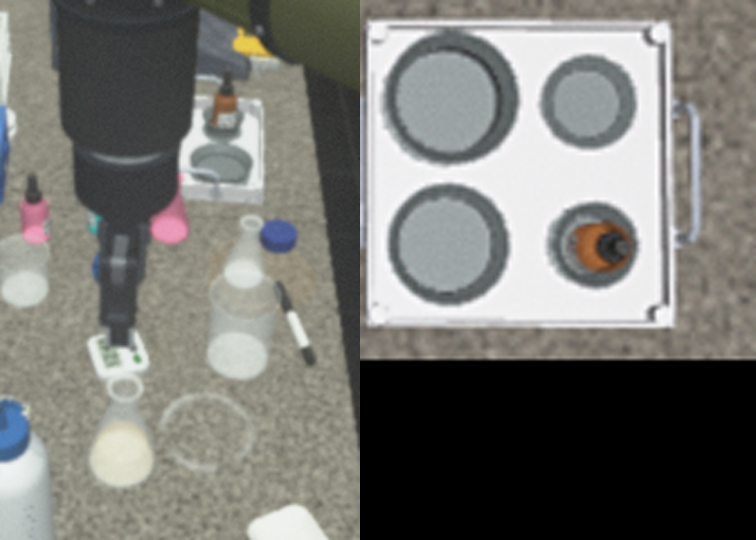

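The bottle stands upright in the narrow pocket, at (600,245) in the right panel. The tool is over the flask, at (122,440) in the left panel. I'll descend and grip the neck.

>>> drive_tool:
  series:
    - [[0, 0, -0.06, 0, 0, 0, 1], [0, 0, -0.12, 0, 0, 0, 1], [0, 0, -0.17, 0, 0, 0, 1], [0, 0, -0.2, 0, 0, 0, 1], [0, 0, -0.215, 0, 0, 0, 1], [0, 0, -0.215, 0, 0, 0, 1], [0, 0, -0.215, 0, 0, 0, -1], [0, 0, -0.215, 0, 0, 0, -1], [0, 0, -0.215, 0, 0, 0, -1], [0, 0, -0.215, 0, 0, 0, -1], [0, 0, -0.215, 0, 0, 0, -1], [0, 0, -0.215, 0, 0, 0, -1], [0, 0, -0.215, 0, 0, 0, -1], [0, 0, -0.215, 0, 0, 0, -1]]
  newtons: 40

```text
t: 17.27
ee_pos: [0.5501, 0.2924, 0.0944]
orientation: [-3.141, -0.002, 0.0]
wrist_force: [0.7, -1.2, 5.5]
width: 0.0411
grasp_force: 40.7
```

>>> drive_tool:
  series:
    - [[0, 0, 0.03, 0, 0, 0, -1], [0, 0, 0.1, 0, 0, 0, -1], [0, 0, 0.2, 0, 0, 0, -1], [0, 0, 0.28, 0, 0, 0, -1], [0, -0.05, 0.28, 0, 0, 0, -1], [0, -0.13, 0.28, 0, 0, 0, -1], [0, -0.22, 0.28, 0, 0, 0, -1], [0.006, -0.31, 0.28, 0, 0, 0, -1], [0.006, -0.4, 0.28, 0, 0, 0, -1], [0.006, -0.49, 0.28, 0, 0, 0, -1], [0.006, -0.58, 0.28, 0, 0, 0, -1], [0.006, -0.67, 0.28, 0, 0, 0, -1], [0.006, -0.74, 0.28, 0, 0, 0, -1], [0.006, -0.777, 0.28, 0, 0, 0, -1], [0.006, -0.777, 0.22, 0, 0, 0, -1], [0.006, -0.777, 0.17, 0, 0, 0, -1], [0.006, -0.777, 0.13, 0, 0, 0, -1], [0.006, -0.777, 0.12, 0, 0, 0, -1], [0.006, -0.777, 0.12, 0, 0, 0, -1]]

```text
t: 19.65
ee_pos: [0.5532, -0.174, 0.1658]
orientation: [3.141, -0.0, 0.0]
wrist_force: [0.1, 0.1, -0.3]
width: 0.0413
grasp_force: 40.2
```

```bash
python3 chk.py flask_125_mid .126 .553 -.174;  python3 - <<'E'
from h import *
a=cv2.imread('pics/_side.png')
a=cv2.resize(a[80:220,180:340],(686,600),interpolation=2)
def dot(X,c): 
  p=(proj("side",X)-[180,80])*600/140; cv2.circle(a,tuple(int(v) for v in p),4,c,-1)
dot((.553,-.174,.047),(0,0,255)); dot((.553,-.174,.07),(0,255,0)); dot((.553,-.174,.146),(0,255,255)); dot((.553,-.174,.009),(255,0,255))
cv2.imwrite('pics/s5.png',a)
E
```

```text
top 0.49 [ 0.8 -1. ] [ 0.002 -0.002]
side 0.6 [-3.2  0.8] [0.009 0.005]
19.85 [ 0.5536 -0.174   0.1664] 0.041077764633344956 [ 3.141e+00 -2.000e-03  0.000e+00] [ 0.04 -0.01 -0.12  0.   -1.46  1.53] [-0.  -0.9 -1.1]
```

View pics/s5.png

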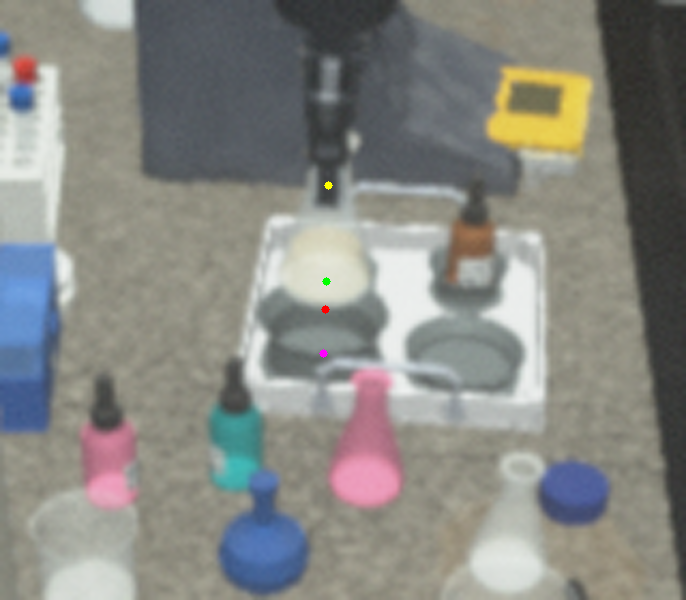

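The flask (centre column 327) is lined up with the collar (262–386, centre 324). I'll lower it.

>>> drive_tool:
  series:
    - [[0, 0, -0.03, 0, 0, 0, -1], [0, 0, -0.045, 0, 0, 0, -1], [0, 0, -0.058, 0, 0, 0, -1], [0, 0, -0.07, 0, 0, 0, -1], [0, 0, -0.08, 0, 0, 0, -1], [0, 0, -0.09, 0, 0, 0, -1], [0, 0, -0.098, 0, 0, 0, -1], [0, 0, -0.103, 0, 0, 0, -1], [0, 0, -0.103, 0, 0, 0, -1], [0, 0, -0.103, 0, 0, 0, -1]]

```text
t: 21.1
ee_pos: [0.5532, -0.174, 0.1035]
orientation: [3.141, -0.0, -0.0]
wrist_force: [-0.6, 0.3, 0.1]
width: 0.0413
grasp_force: 40.3
```

>>> drive_tool:
  series:
    - [[0, 0, -0.002, 0, 0, 0, -1], [0, 0, -0.002, 0, 0, 0, -1], [0, 0, -0.002, 0, 0, 0, 0.6], [0, 0, -0.002, 0, 0, 0, 0.6], [0, 0, -0.002, 0, 0, 0, 0.6], [0, 0, -0.002, 0, 0, 0, 0.6], [0, 0, 0.05, 0, 0, 0, 0.6], [0, 0, 0.15, 0, 0, 0, 0.6], [0, 0, 0.25, 0, 0, 0, 1], [0, 0, 0.25, 0, 0, 0, 1]]

```text
t: 22.35
ee_pos: [0.5548, -0.1747, 0.2599]
orientation: [3.14, -0.01, -0.0]
wrist_force: [0.2, 0.3, -0.3]
width: 0.085
grasp_force: 0.0
```

```bash
python3 chk.py flask_125_mid .065 .553 -.174;  python3 - <<'E'
from h import *
for n in ("top","side"):
  for rep in range(3):
    camera(n)
    for k,z,g in (("beaker_tray_mid",.03,(.682,.072)),("pipette_bulb_mid",.04,(.576,.04))):
     for r in place_of(n,k):
      if np.hypot(*(r["position"]-proj(n,(*g,z))))<15: print(n,k,round(r["confidence"],2),np.round(r["position"],1),np.round(atz(n,r["position"],z),3))
  for k,z,g in (("beaker_tray_mid",.03,(.682,.072)),("pipette_bulb_mid",.025,(.576,.04))):
   for r in regions_of(n,k):
    m=r["pixels"]; ys,xs=np.nonzero(m)
    if len(xs) and np.hypot(*(r["position"]-proj(n,(*g,z))))<15: print("reg",n,k,xs.min(),xs.max(),ys.min(),ys.max(),"centre",np.round(atz(n,((xs.min()+xs.max())/2,(ys.min()+ys.max())/2),z),3))
a=cv2.imread('pics/_side.png')[120:260,170:330]; b=cv2.imread('pics/_top.png')[120:260,190:280]
s=proj("side",(.682,.072,0))-[170,120];t=proj("top",(.682,.072,0))-[190,120]
a=cv2.resize(a,None,fx=3,fy=3,interpolation=2);b=cv2.resize(b,None,fx=3,fy=3,interpolation=2)
cv2.circle(a,tuple(int(v*3) for v in s),3,(0,0,255),-1);cv2.circle(b,tuple(int(v*3) for v in t),3,(0,0,255),-1)
cv2.imwrite('pics/s6.png',cv2.hconcat([a,b]))
E
```

```text
top 0.62 [0.9 1.8] [-0.004 -0.002]
side 0.65 [1.9 2.9] [-0.006  0.014]
22.55 [ 0.5527 -0.1738  0.2516] 0.08544873357534688 [-3.141e+00  2.000e-03 -0.000e+00] [ 0.04 -0.01  0.03 -0.   -1.61  1.53] [0.2 0.8 0. ]
side beaker_tray_mid 0.87 [200.2 214. ] [0.678 0.086 0.03 ]
side pipette_bulb_mid 0.7 [244.1 201.4] [0.571 0.04  0.04 ]
side pipette_bulb_mid 0.68 [240.4 198.9] [0.581 0.031 0.04 ]
side beaker_tray_mid 0.97 [199.2 212.4] [0.681 0.08  0.03 ]
side pipette_bulb_mid 0.61 [244.1 201.3] [0.571 0.04  0.04 ]
reg side beaker_tray_mid 187 211 194 226 centre [0.683 0.071 0.03 ]
reg side pipette_bulb_mid 231 251 190 218 centre [0.579 0.034 0.025]
```

View pics/s6.png

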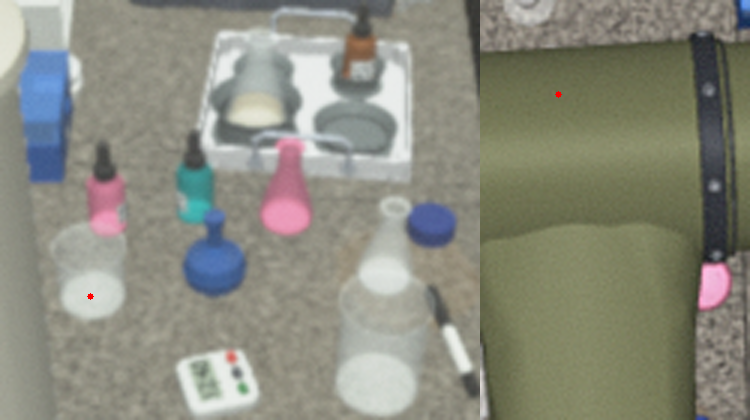

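The beaker's base at (92,295) matches my estimate of (0.682, 0.073), and the flask sits in its collar. The wrist has a 0.197 m lateral offset, so before picking the beaker I need to check that it clears the washer.

Run:
```python
from h import *
for z in (.3,.35,.4,.45,.5,.55,.6):
    # G pose
    print(z, "G mid",np.round(proj("top",(.553,-.05,z))), "G tool end",np.round(proj("top",(.553,-.174,z))), "W",np.round(proj("top",(.553,.023,z))),"D tool",np.round(proj("top",(.456,-.272,z))),"px/m",round(np.linalg.norm(proj("top",(.553,-.05,z))-proj("top",(.453,-.05,z)))*10))
im=cv2.imread("pics/_top.png")
cv2.imwrite("pics/t7.png",cv2.resize(im[60:384,100:450],(648,600)))
```

```text
0.3 G mid [270. 188.] G tool end [335. 186.] W [231. 188.] D tool [388. 236.] px/m 527
0.35 G mid [271. 185.] G tool end [340. 183.] W [230. 185.] D tool [397. 236.] px/m 559
0.4 G mid [272. 181.] G tool end [346. 180.] W [229. 182.] D tool [406. 236.] px/m 595
0.45 G mid [274. 177.] G tool end [352. 176.] W [228. 178.] D tool [417. 236.] px/m 636
0.5 G mid [276. 173.] G tool end [360. 171.] W [226. 174.] D tool [430. 236.] px/m 683
0.55 G mid [278. 168.] G tool end [369. 166.] W [224. 169.] D tool [445. 236.] px/m 738
0.6 G mid [280. 162.] G tool end [379. 160.] W [222. 163.] D tool [462. 236.] px/m 802
```

View pics/t7.png

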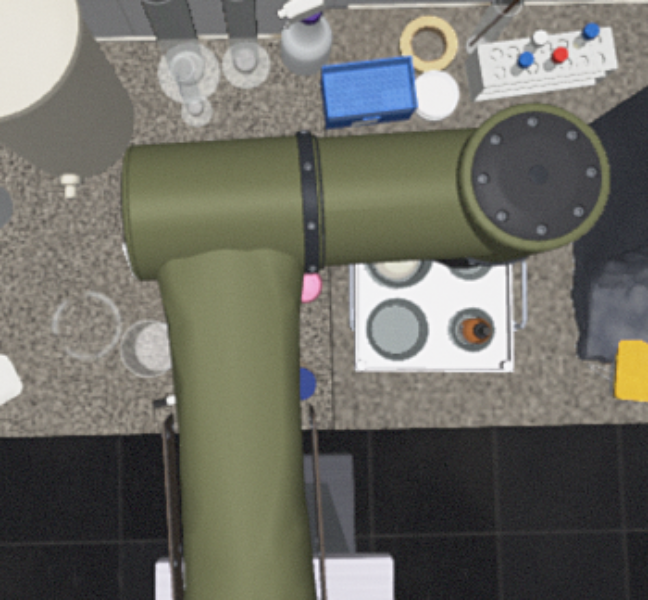

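The lateral wrist link sits about 0.30 m above the TCP, lower than the washer's top at a vertical pick. With the tool vertical it would pass about 17 mm inside the washer. Tilting the tool 0.2 rad about its closing axis pulls the wrist back and gives about 40 mm of clearance. I'll work out that turn.

Run:
```python
from h import *
q=.4;t=.2
k=np.array([np.sin(q),-np.cos(q),0])
T=R.from_rotvec(k*t)*R.from_euler('z',q)
print(np.round(T.as_rotvec()/np.pi,4))
tgt=T*R.from_euler('xyz',[np.pi,0,0]); print(tgt.as_matrix().round(3))
cmd=np.array([.5531,-.174,.252]);print((np.array([.682,.073,.25])-cmd)/.6)
for f in (.4,.25): print(f, R.from_rotvec(np.array([0,0,f-.4])).as_rotvec()/np.pi)
```

```text
[ 0.0127 -0.0628  0.1269]
[[ 0.903  0.389  0.183]
 [ 0.382 -0.921  0.077]
 [ 0.199  0.    -0.98 ]]
[ 0.21483333  0.41166667 -0.00333333]
0.4 [0. 0. 0.]
0.25 [ 0.          0.         -0.04774648]
```

>>> drive_tool:
  series:
    - [[0.03, 0.06, 0, 0.0127, -0.0628, 0.1269, 1], [0.08, 0.14, 0, 0.0127, -0.0628, 0.1269, 1], [0.12, 0.22, 0, 0.0127, -0.0628, 0.1269, 1], [0.16, 0.3, 0, 0.0127, -0.0628, 0.1269, 1], [0.2, 0.37, 0, 0.0127, -0.0628, 0.1269, 1], [0.215, 0.412, 0, 0.0127, -0.0628, 0.1269, 1], [0.215, 0.412, -0.05, 0.0127, -0.0628, 0.1269, 1], [0.215, 0.412, -0.1, 0.0127, -0.0628, 0.1269, 1], [0.215, 0.412, -0.15, 0.0127, -0.0628, 0.1269, 1], [0.215, 0.412, -0.17, 0.0127, -0.0628, 0.1269, 1], [0.215, 0.412, -0.17, 0.0127, -0.0628, 0.1269, 1]]

```text
t: 25.02
ee_pos: [0.6819, 0.0729, 0.151]
orientation: [3.141, -0.199, 0.4]
wrist_force: [1.2, -0.0, 1.2]
width: 0.0851
grasp_force: 0.0
```

```bash
python3 chk.py beaker_tray_mid .03 .682 .073;  python3 - <<'E'
from h import *
a=cv2.imread('pics/_side.png')[100:260,100:300]; b=cv2.imread('pics/_top.png')[0:260,50:300]
a=cv2.resize(a,(400,320),interpolation=2);b=cv2.resize(b,(385,400),interpolation=2)
cv2.imwrite('pics/s8.png',cv2.hconcat([cv2.copyMakeBorder(a,0,80,0,0,0),b]))
E
```

```text
25.225 [0.6828 0.0733 0.1532] 0.08538254004884309 [ 3.141 -0.203  0.4  ] [ 0.4   0.12 -0.03  0.   -1.22  1.57] [-0.1  0.2 -0. ]
```

View pics/s8.png

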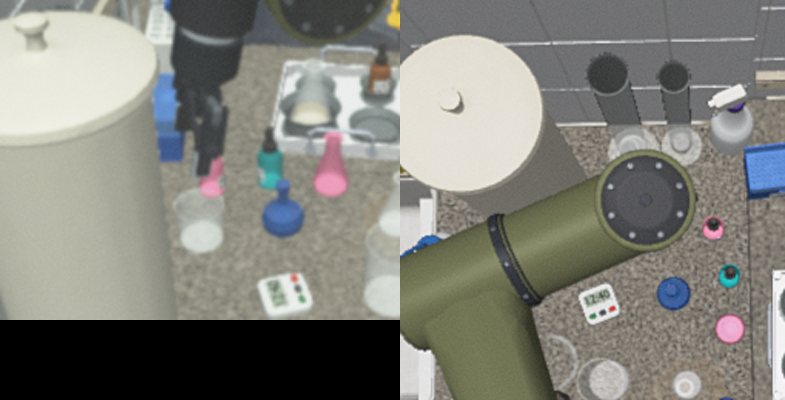

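The wrist link clears the washer lid by about 40 mm in the right panel, and the gripper is above the small beaker at (200,222) in the left panel. I'll descend and grip.

>>> drive_tool:
  series:
    - [[0, 0, -0.05, 0, 0, 0, 1], [0, 0, -0.09, 0, 0, 0, 1], [0, 0, -0.12, 0, 0, 0, 1], [0, 0, -0.145, 0, 0, 0, 1], [0, 0, -0.165, 0, 0, 0, 1], [0, 0, -0.168, 0, 0, 0, 1], [0, 0, -0.168, 0, 0, 0, 1], [0, 0, -0.168, 0, 0, 0, -1], [0, 0, -0.168, 0, 0, 0, -1], [0, 0, -0.168, 0, 0, 0, -1], [0, 0, -0.168, 0, 0, 0, -1], [0, 0, -0.168, 0, 0, 0, -1], [0, 0, -0.168, 0, 0, 0, -1], [0, 0, -0.168, 0, 0, 0, -1]]
  newtons: 30

```text
t: 26.98
ee_pos: [0.6828, 0.0733, 0.0516]
orientation: [3.141, -0.202, 0.4]
wrist_force: [-0.2, -0.3, 5.9]
width: 0.0604
grasp_force: 32.8
```

>>> drive_tool:
  series:
    - [[0, 0, 0.03, 0, 0, 0, -1], [0, 0, 0.1, 0, 0, 0, -1], [0, 0, 0.2, 0, 0, 0, -1], [0, 0, 0.28, 0, 0, 0, -1], [-0.05, -0.05, 0.28, 0, 0, -0.048, -1], [-0.11, -0.115, 0.28, 0, 0, -0.048, -1], [-0.17, -0.18, 0.28, 0, 0, -0.048, -1], [-0.23, -0.25, 0.28, 0, 0, -0.048, -1], [-0.29, -0.31, 0.28, 0, 0, -0.048, -1], [-0.35, -0.375, 0.28, 0, 0, -0.048, -1], [-0.382, -0.412, 0.28, 0, 0, -0.048, -1], [-0.382, -0.412, 0.22, 0, 0, -0.048, -1], [-0.382, -0.412, 0.16, 0, 0, -0.048, -1], [-0.382, -0.412, 0.11, 0, 0, -0.048, -1], [-0.382, -0.412, 0.1, 0, 0, -0.048, -1], [-0.382, -0.412, 0.1, 0, 0, -0.048, -1]]

```text
t: 28.98
ee_pos: [0.4531, -0.1741, 0.1115]
orientation: [3.141, -0.2, 0.249]
wrist_force: [-0.6, -0.8, 0.6]
width: 0.0604
grasp_force: 32.7
```

```bash
python3 chk.py beaker_tray_mid .09 .453 -.174;  python3 - <<'E'
from h import *
a=cv2.imread('pics/_side.png')
a=cv2.resize(a[80:220,200:360],(686,600),interpolation=2)
def dot(X,c): 
  p=(proj("side",X)-[200,80])*600/140; cv2.circle(a,tuple(int(v) for v in p),4,c,-1)
dot((.453,-.174,.025),(0,0,255)); dot((.453,-.174,.06),(0,255,0)); dot((.453,-.174,.009),(255,0,255))
cv2.imwrite('pics/s9.png',a)
E
```

```text
side 0.69 [ 1.  -0.5] [-0.003 -0.003]
29.175 [ 0.4535 -0.174   0.112 ] 0.06023101333806482 [ 3.141 -0.202  0.249] [ 0.02 -0.4  -0.55 -0.05 -1.22  1.82] [ 0.9 -0.1 -0.6]
```

View pics/s9.png

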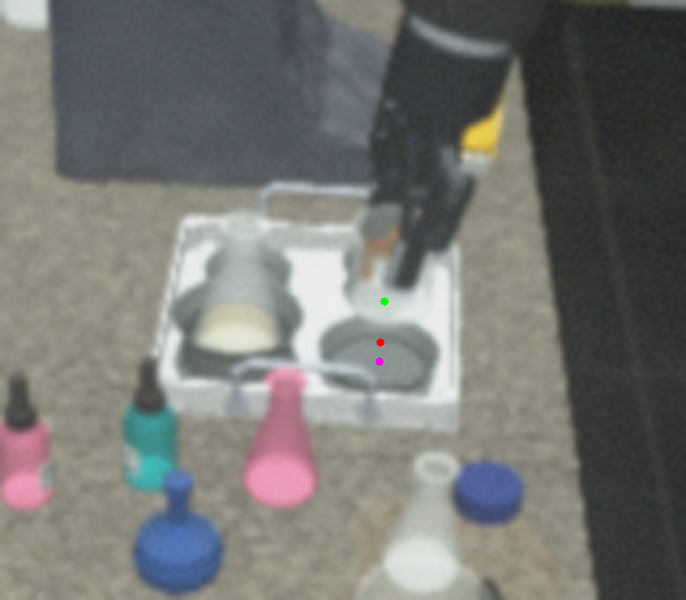

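The beaker (base around (390,300)) is about 2–3 mm right (−x) of the ring's centre, column 380. I'll shift 2 mm in +x and lower.

>>> drive_tool:
  series:
    - [[0.003, 0, -0.02, 0, 0, 0, -1], [0.003, 0, -0.035, 0, 0, 0, -1], [0.003, 0, -0.047, 0, 0, 0, -1], [0.003, 0, -0.058, 0, 0, 0, -1], [0.003, 0, -0.068, 0, 0, 0, -1], [0.003, 0, -0.076, 0, 0, 0, -1], [0.003, 0, -0.082, 0, 0, 0, -1], [0.003, 0, -0.084, 0, 0, 0, -1], [0.003, 0, -0.084, 0, 0, 0, -1]]

```text
t: 30.3
ee_pos: [0.455, -0.1739, 0.0607]
orientation: [3.141, -0.201, 0.249]
wrist_force: [-0.2, 1.2, 3.1]
width: 0.0604
grasp_force: 32.8
```

The beaker is seated with no side force. I'll release, rise and straighten the tool.

>>> drive_tool:
  series:
    - [[0, 0, -0.001, 0, 0, 0, 0.65], [0, 0, -0.001, 0, 0, 0, 0.65], [0, 0, -0.001, 0, 0, 0, 0.65], [0, 0, -0.001, 0, 0, 0, 0.65], [0, 0, 0.03, 0, 0, 0, 0.65], [0, 0, 0.1, 0, 0, 0, 0.65], [0, 0, 0.2, 0, 0, 0, 0.65], [0, 0, 0.3, 0, 0, 0, 1], [0, 0, 0.3, 0, 0, 0, 1]]

```text
t: 31.42
ee_pos: [0.4564, -0.1747, 0.2463]
orientation: [3.137, -0.209, 0.25]
wrist_force: [-0.3, -0.5, -0.5]
width: 0.0856
grasp_force: 0.0
```

Run:
```python
from h import *
# tip height at s9: front finger tip pixel
p=(200+405/4.286,80+287/4.286); e,d=ray("side",p)
for y in (-.145,-.135,-.125): X=e+d*(y-e[1])/d[1]; print("tip",np.round(X,3))
T=R.from_euler('xyz',[np.pi,0,-.785]); st=get_state()
C=R.from_euler('xyz',[3.1416,-.2,.249]); print("turn",np.round((T*C.inv()).as_rotvec()/np.pi,4), st["ee_pos"],st["t"])
for n in ("top","side"):
  for rep in range(2):
    im=camera(n)
    for k,z,g in (("beaker_tray_mid",.039,(.453,-.174)),("pipette_bulb_mid",.04,(.576,.04))):
     for r in place_of(n,k):
      if np.hypot(*(r["position"]-proj(n,(*g,z))))<15: print(n,k,round(r["confidence"],2),np.round(atz(n,r["position"],z),3))
  m=(im[...,0].astype(int)-im[...,2]>50).astype(np.uint8)
  c=proj(n,(.576,.04,.021)); nn,l,s,ce=cv2.connectedComponentsWithStats(m)
  for i in range(1,nn):
    if s[i,4]>60 and np.hypot(*(ce[i]-c))<20: x,y,w,h,_=s[i]; print("blue",n,s[i],"widest-centre x col",np.round(atz(n,(x+w/2-.5,c[1]),.021),3))
  if n=="side": cv2.imwrite('pics/s10.png',cv2.resize(im[110:270,180:340],(600,600),interpolation=2))
```

```text
tip [ 0.443 -0.145  0.092]
tip [ 0.443 -0.135  0.099]
tip [ 0.444 -0.125  0.106]
turn [ 0.0176  0.0642 -0.328 ] [ 0.45635915 -0.17467065  0.24628082] 31.425
top beaker_tray_mid 0.54 [ 0.455 -0.178  0.039]
top pipette_bulb_mid 0.86 [0.574 0.035 0.04 ]
top beaker_tray_mid 0.83 [ 0.447 -0.179  0.039]
top pipette_bulb_mid 0.71 [0.582 0.041 0.04 ]
blue top [217 180  21  21 345] widest-centre x col [0.576 0.044 0.021]
side beaker_tray_mid 0.76 [ 0.459 -0.162  0.039]
side pipette_bulb_mid 0.83 [0.581 0.041 0.04 ]
side beaker_tray_mid 0.72 [ 0.456 -0.16   0.039]
side pipette_bulb_mid 0.74 [0.584 0.039 0.04 ]
blue side [229 176  22  42 479] widest-centre x col [0.583 0.041 0.021]
```

View pics/s10.png

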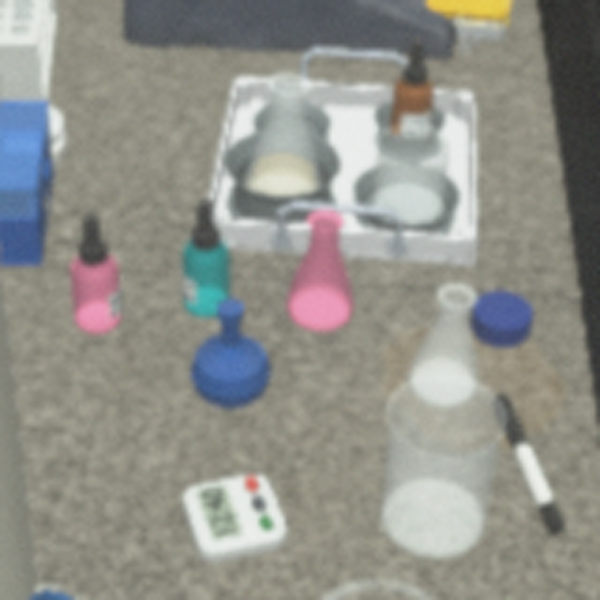

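The bottle, flask and beaker are all seated upright. The bulb is at (231,370), about (0.578, 0.041). I'll move over it with the jaws at bulb width, to see how far the tips stand ahead at that opening.

>>> drive_tool:
  series:
    - [[0.03, 0.05, 0, 0.0176, 0.0642, -0.328, 0.4], [0.06, 0.1, 0, 0.0176, 0.0642, -0.328, 0.4], [0.1, 0.17, 0, 0.0176, 0.0642, -0.328, 0.4], [0.14, 0.24, 0, 0.0176, 0.0642, -0.328, 0.4], [0.18, 0.31, 0, 0.0176, 0.0642, -0.328, 0.4], [0.2055, 0.358, 0, 0.0176, 0.0642, -0.328, 0.4], [0.2055, 0.358, -0.05, 0.0176, 0.0642, -0.328, 0.4], [0.2055, 0.358, -0.1, 0.0176, 0.0642, -0.328, 0.4], [0.2055, 0.358, -0.15, 0.0176, 0.0642, -0.328, 0.4], [0.2055, 0.358, -0.19, 0.0176, 0.0642, -0.328, 0.4], [0.2055, 0.358, -0.19, 0.0176, 0.0642, -0.328, 0.4]]

```text
t: 33.4
ee_pos: [0.5769, 0.0405, 0.1238]
orientation: [3.138, 0.002, -0.785]
wrist_force: [-0.6, 0.5, 0.7]
width: 0.0595
grasp_force: 0.0
```

Run:
```python
from h import *
s=get_state();print(s["t"],s["ee_pos"],s["orientation"],s["width"])
im=camera("side"); o=np.array([190,130]); f=5
a=cv2.resize(im[130:250,190:310],None,fx=f,fy=f,interpolation=2)
x,y,z=s["ee_pos"]; w=s["width"]/2
# front finger inner face centre at tips, assumed 22 (red) / 14 (green) ahead, and outer face (+14mm)
for sg in (1,-1):
  for r in (w,w+.012):
    for ah,c in ((.022,(0,0,255)),(.014,(0,255,0))):
      p=(proj("side",(x+sg*r*.707,y+sg*r*.707,z-ah))-o)*f; cv2.circle(a,tuple(int(v) for v in p),2,c,-1)
cv2.imwrite("pics/s11.png",a)
```

```text
33.4 [0.57686768 0.04052982 0.12378214] [ 3.13753755e+00  2.03474441e-03 -7.84986436e-01] 0.05946112354888602
```

View pics/s11.png

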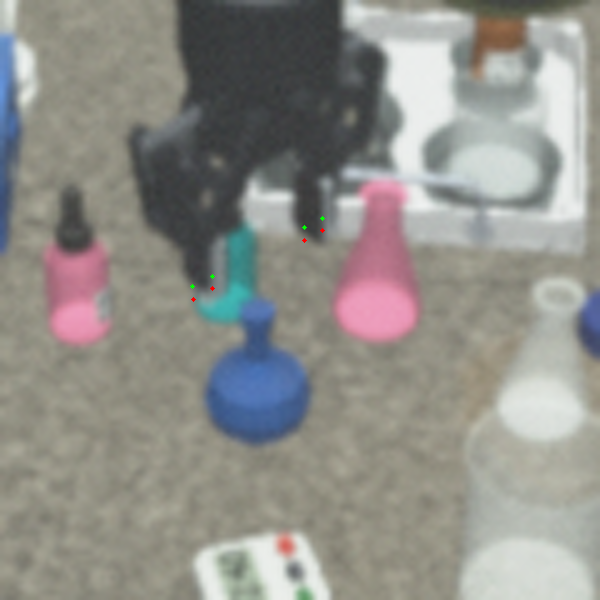

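The tips stand about 18–20 mm ahead at this width (visible ends at y≈290 and 240), and the bulb at (258,390) is between the fingers. I'll descend to TCP z 0.034 and grip.

>>> drive_tool:
  series:
    - [[0, 0, 0, 0, 0, 0, 0.85], [0, 0, -0.03, 0, 0, 0, 0.85], [0, 0, -0.07, 0, 0, 0, 0.85], [0, 0, -0.11, 0, 0, 0, 0.85], [0, 0, -0.14, 0, 0, 0, 0.85], [0, 0, -0.153, 0, 0, 0, 0.85], [0, 0, -0.153, 0, 0, 0, 0.85], [0, 0, -0.153, 0, 0, 0, -1], [0, 0, -0.153, 0, 0, 0, -1], [0, 0, -0.153, 0, 0, 0, -1], [0, 0, -0.153, 0, 0, 0, -1], [0, 0, -0.153, 0, 0, 0, -1], [0, 0, -0.153, 0, 0, 0, -1], [0, 0, -0.153, 0, 0, 0, -1]]
  newtons: 30

```text
t: 35.2
ee_pos: [0.5789, 0.0409, 0.0358]
orientation: [-3.14, -0.002, -0.785]
wrist_force: [-0.2, -0.6, 6.3]
width: 0.0531
grasp_force: 31.8
```

>>> drive_tool:
  series:
    - [[0, 0, 0.03, 0, 0, 0, -1], [0, 0, 0.1, 0, 0, 0, -1], [0, 0, 0.2, 0, 0, 0, -1], [0, 0, 0.3, 0, 0, 0, -1], [0, -0.05, 0.333, 0, 0, 0, -1], [-0.01, -0.13, 0.333, 0, 0, 0, -1], [-0.02, -0.21, 0.333, 0, 0, 0, -1], [-0.03, -0.3, 0.333, 0, 0, 0, -1], [-0.041, -0.39, 0.333, 0, 0, 0, -1], [-0.041, -0.47, 0.333, 0, 0, 0, -1], [-0.041, -0.5255, 0.333, 0, 0, 0, -1], [-0.041, -0.5255, 0.333, 0, 0, 0, -1], [-0.041, -0.5255, 0.25, 0, 0, 0, -1], [-0.041, -0.5255, 0.17, 0, 0, 0, -1], [-0.041, -0.5255, 0.11, 0, 0, 0, -1], [-0.041, -0.5255, 0.1, 0, 0, 0, -1], [-0.041, -0.5255, 0.1, 0, 0, 0, -1]]

```text
t: 37.33
ee_pos: [0.554, -0.2743, 0.0959]
orientation: [-3.142, -0.001, -0.784]
wrist_force: [-0.4, 0.1, 0.5]
width: 0.0528
grasp_force: 31.7
```

```bash
python3 chk.py pipette_bulb_mid .1 .5535 -.2745;  python3 - <<'E'
from h import *
a=cv2.imread('pics/_side.png'); o=np.array([200,80])
a=cv2.resize(a[80:200,200:340],(700,600),interpolation=2)
def dot(X,c): 
  p=(proj("side",X)-o)*5; cv2.circle(a,tuple(int(v) for v in p),4,c,-1)
dot((.5535,-.2745,.009),(255,0,255)); dot((.5535,-.2745,.081),(0,255,0)); dot((.5535,-.2745,.06),(0,255,255))
cv2.imwrite('pics/s12.png',a)
E
```

```text
top 0.42 [0.5 0.7] [-0.002 -0.001]
side 0.68 [-0.1 -1.1] [ 0.001 -0.007]
37.525 [ 0.5543 -0.2746  0.0964] 0.05309383470991834 [-3.14e+00 -3.00e-03 -7.85e-01] [-0.14  0.12 -0.11  0.   -1.33  0.92] [ 0.2  0.1 -0.7]
```

View pics/s12.png

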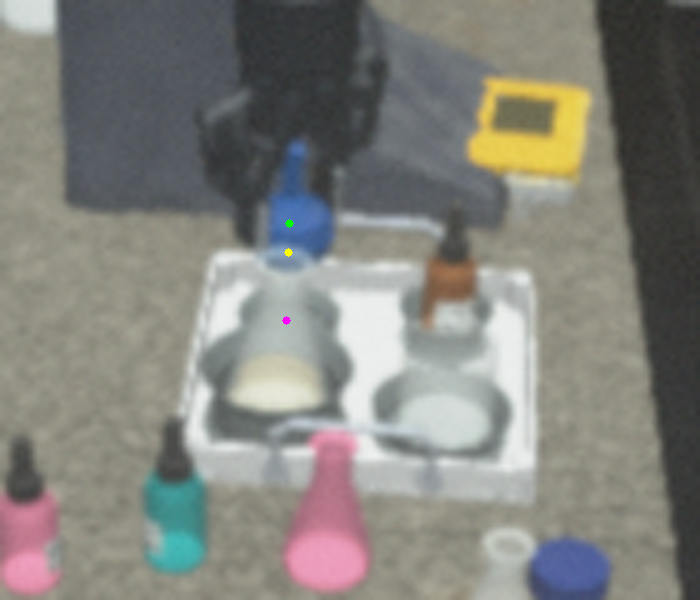

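The bulb's neck, at column 297, is about 2–3 mm right of the predicted 291, which is well inside the funnel's tolerance. I'll nudge it and lower.

>>> drive_tool:
  series:
    - [[0.003, -0.002, -0.02, 0, 0, 0, -1], [0.003, -0.002, -0.035, 0, 0, 0, -1], [0.003, -0.002, -0.047, 0, 0, 0, -1], [0.003, -0.002, -0.058, 0, 0, 0, -1], [0.003, -0.002, -0.068, 0, 0, 0, -1], [0.003, -0.002, -0.076, 0, 0, 0, -1], [0.003, -0.002, -0.082, 0, 0, 0, -1], [0.003, -0.002, -0.084, 0, 0, 0, -1], [0.003, -0.002, -0.084, 0, 0, 0, -1]]

```text
t: 38.65
ee_pos: [0.5554, -0.2759, 0.0449]
orientation: [3.141, -0.001, -0.785]
wrist_force: [-2.5, 1.0, 5.0]
width: 0.0528
grasp_force: 32.2
```

>>> drive_tool:
  series:
    - [[0.003, 0, -0.001, 0, 0, 0, 0.5], [0, 0, -0.001, 0, 0, 0, 0.5], [0, 0, -0.001, 0, 0, 0, 0.5], [0, 0, -0.001, 0, 0, 0, 0.5], [0, 0, 0.04, 0, 0, 0, 0.5], [0, 0, 0.12, 0, 0, 0, 0.5], [0, 0, 0.22, 0, 0, 0, 0.5], [0, 0, 0.33, 0, 0, 0, 0.5], [-0.1, 0.1, 0.33, 0, 0, 0, 0.5], [-0.12, 0.2, 0.33, 0, 0, 0, 0.5], [-0.14, 0.3, 0.33, 0, 0, 0, 0.5], [-0.16, 0.4, 0.33, 0, 0, 0, 0.5], [-0.16, 0.5, 0.33, 0, 0, 0, 0.5], [-0.16, 0.6, 0.33, 0, 0, 0, 0.5], [-0.16, 0.7, 0.33, 0, 0, 0, 0.5], [-0.16, 0.8, 0.33, 0, 0, 0, 0.5], [-0.16, 0.8, 0.33, 0, 0, 0, 0.5]]

```text
t: 40.78
ee_pos: [0.4584, 0.2075, 0.2409]
orientation: [3.14, 0.001, -0.781]
wrist_force: [0.2, 0.8, 0.4]
width: 0.0641
grasp_force: 0.0
```

Run:
```python
from h import *
a=cv2.resize(camera("side")[90:260,170:330],(400,425),interpolation=2); b=cv2.resize(camera("top")[130:280,200:400],(400,300),interpolation=2)
cv2.imwrite("pics/s13.png",cv2.hconcat([a,cv2.copyMakeBorder(b,0,125,0,0,0)]))
s=get_state();print(s["t"],s["ee_pos"])
```

```text
40.875 [0.45896629 0.2049842  0.24159448]
```

View pics/s13.png

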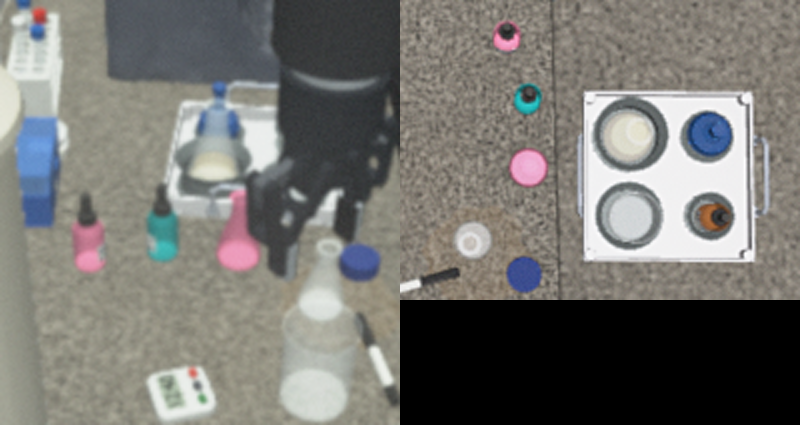

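All four pieces are upright in their pockets in the right panel: flask (628,135), bulb (709,135), beaker (628,215) and bottle (712,215). The small flask, large beaker and look-alikes stand untouched, so I'm handing in.

```bash
python3 -c "
from rig import *
print(finish_job())"
```

```text
the job is handed in; nothing more can be done
None
```

I packed all four kit pieces upright in their pockets and handed the job in at about 41 s. The smaller flask and larger beaker stayed where they were. The bottle caught on its pocket's funnel at first, with about 17 N of upward force at the wrist, and went in after a small shift.

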